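# Find the hidden release notch in a mould rim and hold its key down

## Robot

A 7-joint arm with a two-finger parallel gripper is mounted at the origin on the work surface. World frame = base frame: x ahead of the robot, y to its left, z up, the work surface at z = 0. Lengths are in mm, angles in rad, forces in N, time in s.
With the tool pointing down it reaches from about 400 to 875 mm from the base axis. Payload 4.4 kg.
Tool frame: the origin (TCP) lies at the centre of the arm's flange, where the gripper is bolted on; the fingertips stand 173 mm ahead of it and the grasp point (between the pads) lies 155 mm ahead of it; z points along the fingers, y is the direction in which the jaws open and shut (so a half turn about z gives the same grasp; the last joint's range is limited). The gripper opens to 85 mm and grips with 20 to 120 N. Pads are 22 mm wide; open, the fingers measure 114 mm over their backs; the gripper's body (76 mm by 85 mm) begins 54 mm behind the grasp point. The pads swing forward as they close: fully open they stand 13 mm farther back than shut.
Start: joints at [-1.374, 0.628, 0.038, 1.517, -0.027, 0.996, -0.02], TCP at [168.841, 627.701, 404.713] pointing down, gripper open.
Joint ranges: [-3.06, 3.06], [-0.37, 2.12], [-1.25, 1.32], [0.18, 2.47], [-1.1, 4.24], [0.23, 1.98], [-2.94, 2.94]. Speed limits (rad/s): [2.57, 2.57, 3.14, 3.14, 3.14, 3.14, 3.14].

## Interface

Orientations are given as [roll, pitch, yaw] about the fixed x, y, z axes, in that order (R = Rz(yaw) Ry(pitch) Rx(roll)).
In Python, from cell import * gives the robot as it stands. The module is installed in compiled form; this text tells all that it offers.
- The arm moves only by the shell command python3 -m jog 'ROWS'. ROWS is JSON, one flat list of numbers, 5 for each row, row after row: the shift along the tool's x, y, z in mm, then the turn about the tool's z in degrees, then the finger opening in mm, from 0 to 85.4. A call has 1 to 20 rows; each row is the pose to reach, as a shift and turn from the pose commanded when the call began, along the tool's axes at that moment; what a row does not reach only later rows make up. A row lasts 1/12 s, in which the tool goes at most 41.7 mm and 7.16 degrees, less where a joint would pass 70% of its speed; a pose out of reach is approached as far as the arm can. A call with a gripper value outside its range is refused whole. The fingers move at their own pace and stop on an object; the grip force is fixed at half the most. Time passes only in rows, so rows that repeat a pose let the fingers close. It gives the time, the measured TCP pose, the force and the opening at its end, in the units of the state.
- read_state(): the state, without advancing time (a new reading comes with each control period).
- get_image(name): name is "scene" or "top" or "wrist"; returns (picture, depth): 480x640x3 uint8, blue, green, red; 480x640 float32, mm along the optical axis (not along the pixel's ray), 0 where there is no reading.
- camera_params(name): a dict with "K" (3x3 intrinsics, pixels), "dist_coeffs" ([k1, k2, p1, p2, k3] as OpenCV has them; the pictures are not rectified), "T" (4x4, takes a point from camera to world coordinates). Camera axes: x right, y up, looking along -z (the intrinsics and any distortion apply to the point x, -y, -z); pixel columns grow to the right and rows downward; lengths in mm; the calibration is good to about 2 mm. A picture is of the moment at which its call begins: read the wrist's pose just before it. camera_params takes no time and is no camera call; for the wrist camera it gives the pose at the moment of the call.
- finish_job(): hands the job in, once; it reports no verdict.
The state is a dict: "clock": time; "qpos": joint angles; "qd": joint speeds; "tau": joint torques, N m; "eef_pos": TCP position; "tool_rot": TCP orientation; "force": force on the tool from outside, world axes, zero at the start; "torque": the same for the moment, N m; "width": finger opening in mm.
Only numpy, scipy, OpenCV 4.12 (cv2) and the standard library are available. Lean on these libraries where they do the work, as an engineer would, in place of code of your own. Each camera call takes 0.05 s, during which the arm holds its last target.

## Task

With the fingers shut, set the fingertips lightly on the grey rim of the mould stand at the start point beside the red pin, and run them along the rim, clockwise as seen from above, until you find the hidden notch. Press the key inside the notch all the way down and finish while still holding it down, so that the plaster medallion stays raised out of its mould. Go lightly on the sprung rim (never sink it more than 6 mm), and leave the medallion and everything else on the bench untouched.

Things in the scene. Friction and masses are not known exactly. Their poses are not given: they have to be found in the camera images.
- mould: Round mould stand fixed to the bench: green drum on a dark foot, 228 mm across. Origin: centre of its underside, on the bench; z up, -x roughly towards the robot, -y to the robot's right. On top a flat grey rim ring, inner radius 82, outer 112 mm, top 70 mm above the bench. Inside it a black rubber mould wall (outer radius 76 mm, top 58 mm above the bench) holds the medallion.
- rim_centre (a point): Point on the stand's vertical axis, level with the rim's top (70 mm above the bench). One notch, about 55 mm long, cuts right across the ring. Where is not told and differs each time, but it lies on the stand's -x side: going clockwise seen from above from the start point, its middle comes between 60 and 170 degrees round.
- start (a point): The start point: on the rim's top, on its middle line (97 mm from the stand's axis), on the stand's -y side. Beside it, just outside the ring, stands a red pin 12 mm thick, 122 mm from the axis, its top 58 mm above the bench.
- mould_rim (a joint): How far the whole rim ring is sunk, in m: 0 at rest, 0.008 at its stop. The ring is sprung and sinks level: it starts to yield at about 1.3 N and then takes 0.8 N more for each mm.
- mould_key (a joint): How far the release key is pressed down, in m: 0 at rest, 0.010 fully down. The key is the notch's floor: grey like the rim, 51 mm along the ring, 30 mm across, its top 8 mm below the rim's top at rest, 18 mm when down. Sprung: moves from about 6 to 9 N, needs 7 to 11 N at the bottom, comes up when let go. Each mm raises the ejector under the medallion by 1.5 mm.
- medallion: Loose round plaster medallion with a shell relief, 132 mm across, 15 mm thick (20 mm with the relief), about 0.26 kg. Origin: centre of its underside, 46 mm above the bench while it lies in the mould, 61 mm when the ejector is fully up. It must not be touched.
- torso: Bystander, to be left alone: white plaster torso study, about 90 x 90 mm foot, 180 mm tall. Origin: on its underside.
- wood_block: Bystander, to be left alone: pale wooden block 70 x 50 x 45 mm. Origin: on its underside.
- chisel: Bystander, to be left alone: stone chisel with wooden handle, 290 mm long, lying along its x axis. Origin: on its underside.
- mallet: Bystander, to be left alone: wooden mallet standing on its head, 80 mm wide, 195 mm tall. Origin: on its underside.
- brush: Bystander, to be left alone: brush lying along its x axis. Origin: on its underside.
- water_bottle: Bystander, to be left alone: clear bottle, 64 mm wide, 190 mm tall. Origin: on its underside.
- mixing_bowl: Bystander, to be left alone: black rubber bowl, 130 mm wide, 60 mm tall. Origin: on its underside.
There are look-alikes about, which are no part of the job. There is more than one size of the medallion; the one meant has the size given above.

How it is judged (in metres and radians):
On the way, in this order (a step that is already met when the one before it is completed fails the run):
1. the fingertips press the rim a little (sunk over 0.4 mm) within 3 cm of the start point (value of joint mould_rim above 0.0004 m and contact force between the fingers and mould above 0.3 N and horizontal distance between the grasp point and start below 0.03 m), for 0.1 s.
2. the fingertips press the rim (sunk over 0.4 mm) farther round, more than 45 mm to the -x side of the stand's middle (value of joint mould_rim above 0.0004 m and contact force between the fingers and mould above 0.3 N and x of the grasp point in the frame of mould below -0.045 m and value of joint mould_key below 0.002 m), for 0.1 s.
At the end, for the whole second after the job is handed in: The fingers still hold the key at least 8.5 mm down (of 10) with over 2 N; the medallion lies level on the raised ejector, its underside at least 57.5 mm above the bench (46 at the start), within 12 mm of the stand's axis, at rest and untouched by the fingers (value of joint mould_key above 0.0085 m and contact force between the fingers and mould above 2 N and z of medallion in the frame of mould above 0.0575 m and contact force between medallion and mould above 0.8 N and horizontal distance between medallion and mould below 0.012 m and angle between medallion's own z axis and vertical below 0.08 rad and linear speed of medallion below 0.02 m/s and contact force between the fingers and medallion below 0.2 N); the arm keeps its last pose, push and grip.
It fails at once if the rim is sunk more than 6 mm (value of joint mould_rim above 0.006 m).
It fails at once if the arm or fingers touch the medallion (contact force between any of the fingers, the arm and medallion above 0.5 N).
It fails at once if the medallion is lifted off the ejector or thrown (z of medallion in the frame of mould above 0.068 m).
It fails at once if a bystander is moved more than 2 cm (distance of any of torso, wood_block, chisel, mallet, brush, water_bottle, mixing_bowl from where it was at the start of the episode above 0.02 m).
It also fails if it takes over 67 s, if anything falls off the work surface, if the arm or the gripper's body presses on something with over 40 N, if the wrist force passes 120 N, or if a joint passes its speed limit or range.

## Working session

There is one attempt and no reset: what is moved stays moved. The work goes in short steps, Python scripts to look and compute and a shell command to move; the robot and the scene stay as the last step left them, time stands still between calls to the robot, and variables do not carry over. Pictures are saved under pics/ and viewed, and the job is handed in when it is done.

```bash
mkdir -p pics
python3 - <<'E'
from cell import *
import cv2
s=read_state()
for k in s: print(k,s[k])
for n in ("scene","top"):
    p,d=get_image(n); cv2.imwrite(f"pics/{n}0.png",p)
    import numpy as np
    np.save(f"{n}0.npy",d)
    c=camera_params(n); print(n,c)
E
```

```text
clock 0.0
qpos [-1.37384115  0.62936666  0.03845943  1.51837506 -0.02697935  0.9962788
 -0.02002694]
qd [-0.00024896  0.00041895  0.0005778  -0.00108424 -0.00033238 -0.00085763
  0.00095659]
tau [-6.26925048e-04 -5.63382411e+01  1.22588307e+00 -1.93451339e+01
  1.09504117e-02  1.00495797e-02  2.40972673e-05]
eef_pos [168.73519216 627.41308961 403.77352675]
tool_rot [-3.13968402e+00  5.39837462e-05  2.87880753e+00]
force [0.22238923 0.40521166 0.23891031]
torque [-0.00243415 -0.01484246  0.00187616]
width 85.39004024703557
scene {'K': array([[574.77038012,   0.        , 312.91988278],
       [  0.        , 574.77038012, 247.41668815],
       [  0.        ,   0.        ,   1.        ]]), 'dist_coeffs': array([0.05572117, 0.        , 0.        , 0.        , 0.        ]), 'T': array([[-3.81625447e-02, -6.78357190e-01,  7.33740515e-01,
         1.53725192e+03],
       [ 9.99245083e-01, -2.05623251e-02,  3.29614266e-02,
         2.88710008e+01],
       [-7.27220968e-03,  7.34444493e-01,  6.78629797e-01,
         9.83841434e+02],
       [ 0.00000000e+00,  0.00000000e+00,  0.00000000e+00,
         1.00000000e+00]])}
top {'K': array([[475.79827005,   0.        , 307.006989  ],
       [  0.        , 475.79827005, 243.59079497],
       [  0.        ,   0.        ,   1.        ]]), 'dist_coeffs': array([-0.09087039,  0.        ,  0.        ,  0.        ,  0.        ]), 'T': array([[ 1.23425895e-02,  9.93238950e-01, -1.15429843e-01,
         4.03385180e+02],
       [-9.99856773e-01,  1.09223818e-02, -1.29280842e-02,
        -6.09155686e+00],
       [-1.15799080e-02,  1.15572876e-01,  9.93231502e-01,
         1.34919966e+03],
       [ 0.00000000e+00,  0.00000000e+00,  0.00000000e+00,
         1.00000000e+00]])}
```

View pics/scene0.png

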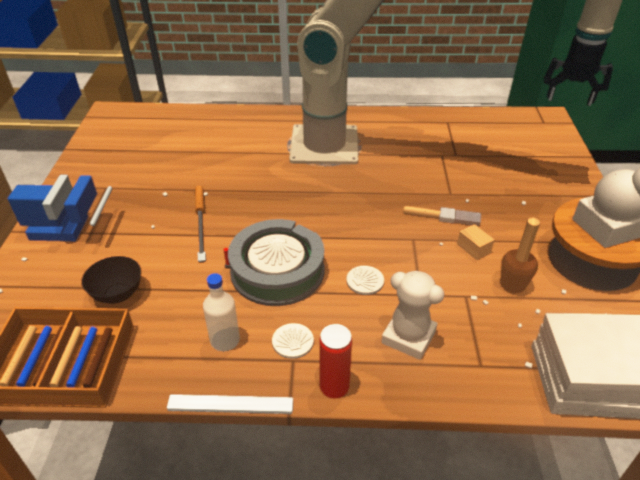

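View pics/top0.png

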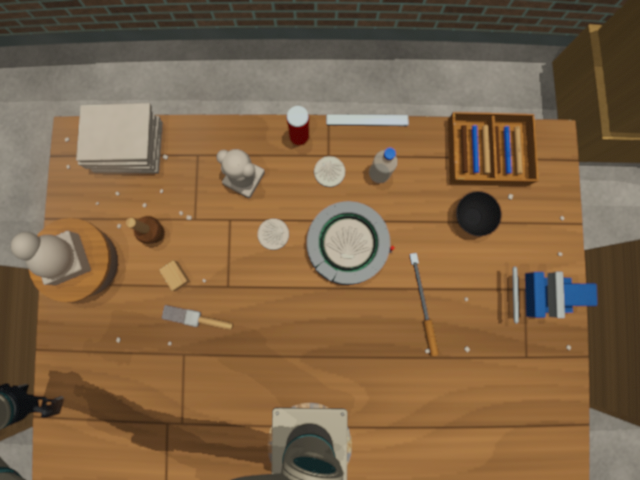

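The top view shows the stand at about (348,243), the red pin at (391,248) and a notch-like gap near (325,270). Two small loose medallions, at (273,234) and (329,171), are look-alikes. I'll measure these and enlarge the crop.

```bash
cat > h.py <<'E'
import numpy as np, cv2
from cell import *
def ray(n,uv,c=None):
    c=c or camera_params(n)
    uv=np.array(uv,float).reshape(-1,1,2)
    q=cv2.undistortPoints(uv,c["K"],c["dist_coeffs"]).reshape(-1,2)
    d=np.c_[q[:,0],-q[:,1],-np.ones(len(q))]@c["T"][:3,:3].T
    return c["T"][:3,3],d
def onplane(n,uv,z,c=None):
    o,d=ray(n,uv,c); return o+d*((z-o[2])/d[:,2])[:,None]
def proj(n,P,c=None):
    c=c or camera_params(n)
    T=c["T"]; p=(np.atleast_2d(P)-T[:3,3])@T[:3,:3]
    p=p*[1,-1,-1]
    return cv2.projectPoints(p.reshape(-1,1,3),np.zeros(3),np.zeros(3),c["K"],c["dist_coeffs"])[0].reshape(-1,2)
E
python3 - <<'E'
from h import *
for n,(x0,y0,w,h),zz in (("top",(290,185,120,115),6),("scene",(210,205,130,110),6)):
    p=cv2.imread(f"pics/{n}0.png")[y0:y0+h,x0:x0+w]
    cv2.imwrite(f"pics/{n}crop0.png",cv2.resize(p,None,fx=5,fy=5,interpolation=cv2.INTER_CUBIC))
p=cv2.imread("pics/top0.png"); hsv=cv2.cvtColor(p,cv2.COLOR_BGR2HSV)
for (u,v) in [(382,230),(348,207),(313,240),(325,270),(322,266),(327,274),(348,280),(317,243),(391,248)]: print((u,v),p[v,u],hsv[v,u])
d=np.load("top0.npy"); print(d[243,348],d[207,348],d[270,325],d[280,348])
E
```

```text
(382, 230) [146 151 147] [ 54   8 151]
(348, 207) [144 147 144] [ 60   5 147]
(313, 240) [145 149 147] [ 45   7 149]
(325, 270) [147 151 148] [ 53   7 151]
(322, 266) [147 151 149] [ 45   7 151]
(327, 274) [147 152 149] [ 48   8 152]
(348, 280) [149 153 151] [ 45   7 153]
(317, 243) [140 146 140] [ 60  10 146]
(391, 248) [ 36  43 169] [  2 201 169]
1287.769 1298.7823 1287.5134 1271.9355
```

View pics/topcrop0.png

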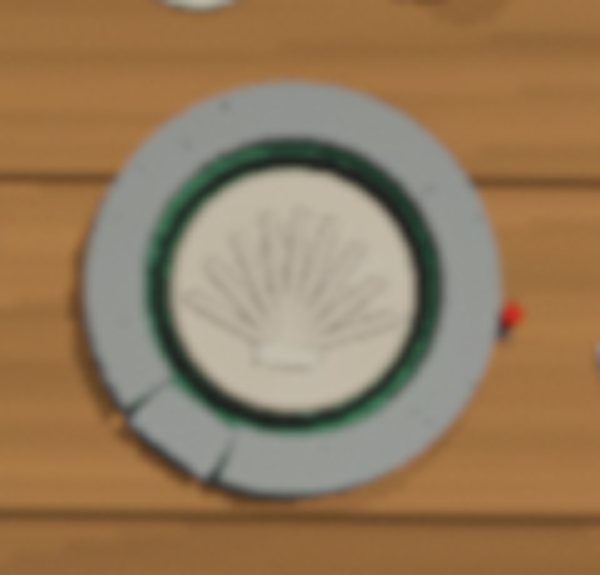

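View pics/scenecrop0.png

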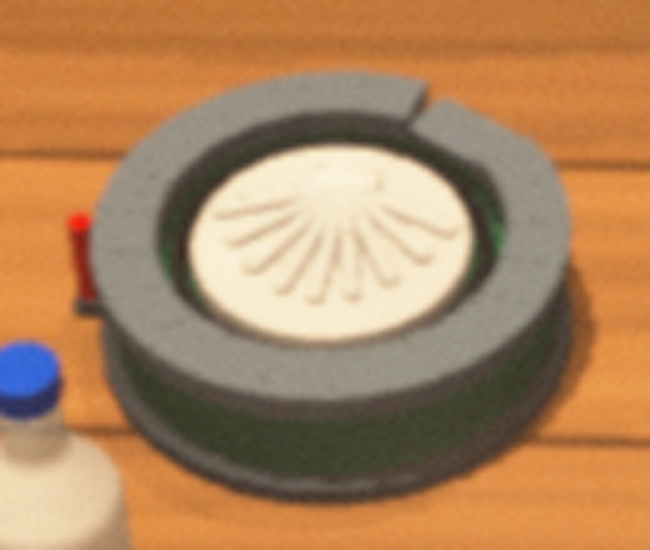

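Both crops show the mould's 132 mm medallion in the ring. The notch has its two dark edges at top pixels (320,264) and (334,277), and the red pin is at (392,248). Next I'll fit the ring and compute the angles.

Run:
```python
from h import *
from scipy.optimize import least_squares
p=cv2.imread("pics/top0.png"); hsv=cv2.cvtColor(p,cv2.COLOR_BGR2HSV)
m=((hsv[...,1]<40)&(hsv[...,2]>115)&(hsv[...,2]<170)).astype(np.uint8)*255
m[:, :290]=0; m[:,410:]=0; m[:195]=0; m[295:]=0
m=cv2.morphologyEx(m,cv2.MORPH_CLOSE,np.ones((5,5)))
cs,_=cv2.findContours(m,cv2.RETR_CCOMP,cv2.CHAIN_APPROX_NONE)
cs=sorted(cs,key=len,reverse=True)[:2]
def fit(P):
    f=lambda q:np.hypot(P[:,0]-q[0],P[:,1]-q[1])-q[2]
    r=least_squares(f,[*P[:,:2].mean(0),100],loss="soft_l1",f_scale=2); return r.x,np.std(f(r.x))
for c in cs:
    P=onplane("top",c.reshape(-1,2),70); print(len(c),fit(P))
    C=fit(P)[0] if len(c)==len(cs[0]) else C
# depth-based: points with z 65..73
d=np.load("top0.npy"); c=camera_params("top")
vv,uu=np.mgrid[200:290,300:400]; uv=np.c_[uu.ravel(),vv.ravel()]
o,r=ray("top",uv,c); W=o+r*d[vv.ravel(),uu.ravel()][:,None]
R=np.hypot(*(W[:,:2]-C[:2]).T); ang=np.degrees(np.arctan2(W[:,1]-C[1],W[:,0]-C[0]))
s=(R>87)&(R<107)
for a in range(-180,180,6):
    k=s&(ang>=a)&(ang<a+6); print(a,k.sum(),round(float(np.median(W[k,2])),1),end=" | ")
print()
pin=onplane("top",[(392,248)],58)[0]; e=onplane("top",[(320,264),(334.4,277)],70)
for q in (pin,*e): v=q[:2]-C[:2]; print(q.round(1),np.hypot(*v).round(1),np.degrees(np.arctan2(v[1],v[0])).round(1))
hs=((hsv[...,1]>150)&((hsv[...,0]<6)|(hsv[...,0]>174))&(hsv[...,2]>120)); hs[:, :380]=0;hs[:,405:]=0;hs[:235]=0;hs[260:]=0
ys,xs=np.nonzero(hs);print("pin px",xs.mean(),ys.mean(),len(xs))
```

```text
309 (array([ 561.3137449 , -107.39123143,   75.30859118]), np.float64(9.448504469429857))
231 (array([ 557.81483423, -100.55621209,  110.40541885]), np.float64(0.9723708010528721))
-180 30 69.2 | -174 27 69.8 | -168 27 69.9 | -162 30 68.2 | -156 27 70.4 | -150 28 69.6 | -144 29 69.7 | -138 29 69.6 | -132 29 69.9 | -126 28 70.7 | -120 27 69.3 | -114 25 69.7 | -108 26 70.6 | -102 25 69.2 | -96 23 68.6 | -90 27 70.2 | -84 23 69.3 | -78 24 70.2 | -72 21 70.0 | -66 22 69.6 | -60 24 69.1 | -54 22 70.3 | -48 24 69.4 | -42 24 69.0 | -36 28 69.8 | -30 26 70.1 | -24 25 68.5 | -18 28 69.7 | -12 26 68.9 | -6 25 69.3 | 0 25 69.7 | 6 27 69.5 | 12 25 70.0 | 18 27 70.7 | 24 26 69.9 | 30 29 69.8 | 36 28 70.5 | 42 27 70.1 | 48 27 69.7 | 54 28 70.5 | 60 27 69.8 | 66 29 69.4 | 72 26 69.6 | 78 27 70.0 | 84 27 68.8 | 90 26 70.2 | 96 25 69.8 | 102 27 69.7 | 108 25 68.6 | 114 26 69.1 | 120 28 70.4 | 126 28 62.8 | 132 26 61.7 | 138 25 61.5 | 144 24 61.4 | 150 27 63.0 | 156 28 69.9 | 162 29 69.2 | 168 28 68.8 | 174 30 69.0 | 
[ 543.9 -221.6   58. ] 115.5 -98.7
[497.1 -25.1  70. ] 104.4 128.0
[462.6 -64.1  70. ] 107.8 156.3
pin px 391.875 247.875 8
```

Run:
```python
from h import *
from scipy.optimize import least_squares
d=np.load("top0.npy"); vv,uu=np.mgrid[190:300,290:405]; uv=np.c_[uu.ravel(),vv.ravel()]
o,r=ray("top",uv); W=o+r*d[vv.ravel(),uu.ravel()][:,None]
# upper face contour from depth mask
m=((W[:,2]>57)).reshape(vv.shape).astype(np.uint8)
m=cv2.morphologyEx(m,cv2.MORPH_OPEN,np.ones((3,3)))
cs,_=cv2.findContours(m,cv2.RETR_EXTERNAL,cv2.CHAIN_APPROX_NONE); c=max(cs,key=cv2.contourArea).reshape(-1,2)+[290,190]
P=onplane("top",c,70)
f=lambda q:np.hypot(P[:,0]-q[0],P[:,1]-q[1])-q[2]
q=least_squares(f,[557,-100,110],loss="soft_l1").x; print("depth outer",q,np.std(f(q)))
C=np.array([557.8,-100.6]); C=(C+q[:2])/2; print("C",C)
R=np.hypot(*(W[:,:2]-C).T); ang=np.degrees(np.arctan2(*(W[:,:2]-C).T[::-1]))%360
s=(R>86)&(R<108)
for a in range(110,170,3):
    k=s&(ang>=a)&(ang<a+3); print(a,k.sum(),round(float(np.median(W[k,2])),1),end=" | ")
pin=onplane("top",[(391.9,247.9)],58)[0]; e=onplane("top",[(320,264),(334.4,277)],70)
for q in (pin,*e): v=q[:2]-C[:2]; print(q.round(1),np.hypot(*v).round(1),np.degrees(np.arctan2(v[1],v[0])).round(1))
# scene depth check
d=np.load("scene0.npy"); vv,uu=np.mgrid[215:305,225:330]; uv=np.c_[uu.ravel(),vv.ravel()]
o,r=ray("scene",uv); W=o+r*d[vv.ravel(),uu.ravel()][:,None]
k=(abs(W[:,2]-70)<4); P=W[k]; R0=np.hypot(*(P[:,:2]-C).T);print("scene rim z",np.median(P[(R0>85)&(R0<108),2]))
P=P[(R0>75)&(R0<118)]; print("bbox",P[:,:2].min(0),P[:,:2].max(0)); 
pinx=proj("scene",[[*C,70]]);print("scene px C",pinx)
p=cv2.imread("pics/scene0.png");hsv=cv2.cvtColor(p,cv2.COLOR_BGR2HSV)
```

```text
depth outer [ 558.86236265 -101.22547579  110.33383139] 2.0831308220974125
C [ 558.33118133 -100.9127379 ]
110 15 69.4 | 113 15 69.4 | 116 15 69.8 | 119 15 68.9 | 122 16 70.6 | 125 18 67.3 | 128 15 62.0 | 131 14 62.2 | 134 18 61.4 | 137 15 62.2 | 140 15 61.6 | 143 15 61.4 | 146 15 62.4 | 149 15 61.1 | 152 14 63.1 | 155 15 61.4 | 158 19 69.5 | 161 16 69.6 | 164 16 69.8 | 167 16 68.4 | [ 544.1 -221.3   58. ] 121.3 -96.7
[497.1 -25.1  70. ] 97.4 128.9
[462.6 -64.1  70. ] 102.6 159.0
scene rim z 69.27746710219247
bbox [ 445.65869194 -214.1729152 ] [672.96980683   8.65203685]
scene px C [[276.23390934 249.3174081 ]]
```

The ring centre is about (558.3, -100.9). The pin is 121.3 mm from the axis (122 expected). The notch floor reads about 62 mm high between 127° and 158°, which agrees with the edges, so its middle is about 121° clockwise of the start. Now I'll compute the move.

```bash
cat >> h.py <<'E'
C=np.array([558.3,-100.9]); A0=-96.7
def pol(a,r=97): return C+r*np.array([np.cos(np.radians(a)),np.sin(np.radians(a))])
def totool(d,yaw):
    c,s=np.cos(yaw),np.sin(yaw); return np.array([d[0]*c+d[1]*s, d[0]*s-d[1]*c]).round(1)
E
python3 - <<'E'
from h import *
s=read_state(); y=s["tool_rot"][2]; p=s["eef_pos"][:2]
for t in ([420,330],[480,50],pol(A0)): print(t,totool(np.array(t)-p,y))
print(np.degrees(y)-142.5)
E
```

```text
[420, 330] [-319.9 -222. ]
[480, 50] [-450.6 -476.8]
[ 546.9829385  -197.23755301] [-579.5 -698.1]
22.443199239367175
```

```bash
python3 -m jog '[-35,-24,0,3,0, -70,-48,0,6,0, -105,-73,0,9,0, -140,-97,0,12,0, -175,-121,0,15,0, -210,-146,0,18,0, -245,-170,0,21,0, -280,-194,0,22.4,0, -320,-222,0,22.4,0, -340,-255,0,22.4,0, -358,-290,0,22.4,0, -375,-325,0,22.4,0, -392,-360,0,22.4,0, -410,-395,0,22.4,0, -428,-430,0,22.4,0, -450,-477,0,22.4,0, -470,-510,0,22.4,0, -490,-545,0,22.4,0, -490,-545,0,22.4,0, -490,-545,0,22.4,0]'
```

```text
clock: 1.77
eef_pos: [500.6, -29.6, 404.5]
tool_rot: [-3.14, 0.001, 2.481]
force: [-0.9, 0.9, -0.2]
width: 0.1
```

Run:
```python
from h import *
s=read_state(); c=camera_params("wrist")
p,d=get_image("wrist"); cv2.imwrite("pics/wrist1.png",p); np.save("wrist1.npy",d); np.save("wrist1c.npy",c,allow_pickle=True)
print(c["T"].round(3),s["eef_pos"],s["tool_rot"])
print(proj("wrist",[[*C,70],[*pol(A0),70],[*pol(142.5),62],[*pol(A0,122),58]],c))
print(totool(pol(A0)-s["eef_pos"][:2],s["tool_rot"][2]))
```

```text
[[ 6.14000e-01 -7.58000e-01 -2.19000e-01  4.45995e+02]
 [ 7.89000e-01  5.90000e-01  1.72000e-01  1.49870e+01]
 [-1.00000e-03 -2.78000e-01  9.60000e-01  3.73912e+02]
 [ 0.00000e+00  0.00000e+00  0.00000e+00  1.00000e+00]] [500.6120024  -29.62421441 404.54211471] [-3.14034172e+00  9.90811096e-04  2.48060456e+00]
[[291.90502907 316.3698417 ]
 [208.2550982  362.24473634]
 [289.67188882 212.49010878]
 [191.96104198 366.00885791]]
[-139.5 -103.8]
```

View pics/wrist1.png

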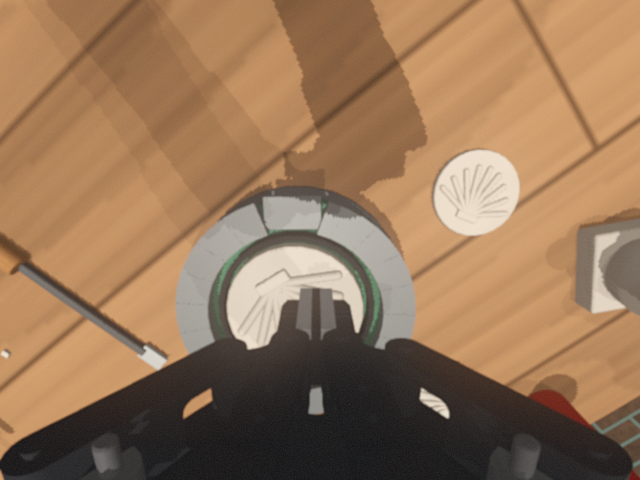

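The wrist view agrees with the projections: the notch is near (293,213) and was predicted at (290,212). The medallion in the mould is well away from the fingers' line to the rim. I'll move over the start and go down to about 15 mm above the rim.

```bash
python3 -m jog '[-30,-22,0,0,0, -60,-44,0,0,0, -90,-67,0,0,0, -120,-89,0,0,0, -139.5,-104,0,0,0, -139.5,-104,30,0,0, -139.5,-104,60,0,0, -139.5,-104,90,0,0, -139.5,-104,115,0,0, -139.5,-104,132,0,0, -139.5,-104,140,0,0, -139.5,-104,144,0,0, -139.5,-104,144,0,0, -139.5,-104,144,0,0, -139.5,-104,144,0,0]'; python3 -c "
from h import *
s=read_state();print(s['force'],s['eef_pos'],pol(A0))"
```

```text
clock: 3.07
eef_pos: [548.5, -193.1, 262.0]
tool_rot: [3.141, 0.002, 2.488]
force: [2.0, -0.2, 0.6]
width: 0.1
[ 1.95791334 -0.24753969  0.55422195] [ 548.53514001 -193.1246461   261.97906768] [ 546.9829385  -197.23755301]
```

```bash
python3 -m jog '[0,0,3,0,0, 0,0,3,0,0, 0,0,3,0,0, 0,0,3,0,0, 0,0,3,0,0, 0,0,3,0,0]'; python3 -c "
from h import *
s=read_state();print(s['force'],s['eef_pos'],totool(pol(A0)-s['eef_pos'][:2],s['tool_rot'][2]))"
```

```text
clock: 3.57
eef_pos: [547.9, -193.4, 257.8]
tool_rot: [3.142, 0.0, 2.488]
force: [-1.3, -0.7, 1.1]
width: -0.0
[-1.27224999 -0.70687933  1.14015955] [ 547.89518157 -193.36149277  257.76967585] [-1.6 -3.6]
```

```bash
python3 -m jog '[-1.6,-3.6,4,0,0, -1.6,-3.6,7,0,0, -1.6,-3.6,9,0,0, -1.6,-3.6,9,0,0, -1.6,-3.6,9,0,0, -1.6,-3.6,9,0,0]'; for i in 1 2 3 ; do python3 -m jog '[0,0,0,0,0]'; done; python3 -c "
from h import *
s=read_state();print(s['force'],s['eef_pos'],totool(pol(A0)-s['eef_pos'][:2],s['tool_rot'][2]))"
```

```text
clock: 4.07
eef_pos: [547.0, -197.1, 248.6]
tool_rot: [3.142, -0.0, 2.488]
force: [1.1, -0.4, -0.4]
width: 0.2
clock: 4.15
eef_pos: [547.1, -197.1, 248.7]
tool_rot: [3.141, 0.0, 2.488]
force: [-0.1, -0.4, 0.6]
width: -0.0
clock: 4.23
eef_pos: [547.1, -197.1, 248.8]
tool_rot: [3.142, 0.0, 2.488]
force: [-0.8, 0.1, 0.6]
width: 0.2
clock: 4.32
eef_pos: [547.0, -197.1, 248.8]
tool_rot: [3.142, 0.0, 2.488]
force: [0.7, -0.5, 0.4]
width: -0.2
[ 0.74582487 -0.52690805  0.39700213] [ 547.04627441 -197.07950387  248.81686017] [-0.  -0.2]
```

```bash
for i in 1 2 3 4 5; do python3 -m jog '[0,0,1,0,0, 0,0,1,0,0, 0,0,1,0,0]' | egrep 'eef|force'; done
```

```text
eef_pos: [546.9, -197.1, 247.6]
force: [0.1, 0.7, -0.3]
eef_pos: [546.9, -197.1, 246.6]
force: [0.5, -0.5, 0.5]
eef_pos: [547.0, -197.1, 245.6]
force: [-0.9, -0.2, 0.8]
eef_pos: [547.0, -197.1, 244.6]
force: [0.0, -1.1, -0.5]
eef_pos: [547.0, -197.1, 243.6]
force: [-0.5, -0.6, -0.1]
```

```bash
for i in 1 2 3; do python3 -m jog '[0,0,1,0,0, 0,0,1,0,0, 0,0,1,0,0]' | egrep 'eef|force'; done
```

```text
eef_pos: [547.0, -197.2, 242.8]
force: [-0.6, 0.3, 1.8]
eef_pos: [547.0, -197.1, 241.8]
force: [-0.1, -0.1, 2.9]
eef_pos: [547.0, -197.1, 240.8]
force: [-0.5, -0.9, 3.8]
```

```bash
for i in 1 2 3; do python3 -m jog '[0,0,0,0,0, 0,0,0,0,0]' | egrep 'eef|force'; done
python3 - <<'E'
from h import *
s=read_state(); y=s["tool_rot"][2]; p=s["eef_pos"][:2]
for k in range(5,126,5): print(k,totool(pol(A0-k)-p,y).tolist(),end=" ")
print(); print("tips at 88..: x in mould frame <-45 at k>",np.degrees(np.arcsin(45/97)))
E
```

```text
eef_pos: [547.0, -197.1, 240.8]
force: [-0.5, 1.1, 3.9]
eef_pos: [547.0, -197.1, 240.7]
force: [0.0, 0.4, 4.2]
eef_pos: [547.0, -197.1, 240.7]
force: [-0.3, -0.7, 3.3]
5 [7.4, -4.1] 10 [15.2, -7.5] 15 [23.2, -10.1] 20 [31.4, -12.1] 25 [39.8, -13.3] 30 [48.3, -13.8] 35 [56.7, -13.5] 40 [65.1, -12.5] 45 [73.4, -10.8] 50 [81.5, -8.3] 55 [89.4, -5.2] 60 [96.9, -1.4] 65 [104.1, 3.1] 70 [110.9, 8.1] 75 [117.2, 13.7] 80 [123.0, 19.9] 85 [128.3, 26.6] 90 [132.9, 33.6] 95 [136.9, 41.1] 100 [140.3, 48.9] 105 [142.9, 56.9] 110 [144.8, 65.1] 115 [146.1, 73.5] 120 [146.5, 82.0] 125 [146.3, 90.4] 
tips at 88..: x in mould frame <-45 at k> 27.640188648738768
```

```bash
python3 -m jog '[3.7,-2.1,0,0,0, 7.4,-4.1,0,0,0, 11.2,-5.9,0,0,0, 15.2,-7.5,0,0,0, 19.2,-8.9,0,0,0, 23.2,-10.1,0,0,0, 27.3,-11.2,0,0,0, 31.4,-12.1,0,0,0, 31.4,-12.1,0,0,0]'
cat > st.py <<'E'
from h import *
s=read_state(); y=s["tool_rot"][2]; p=s["eef_pos"]; v=p[:2]-C
a=np.degrees(np.arctan2(v[1],v[0])); k=(A0-a)%360
print("t",round(s["clock"],2),"k",k.round(1),"R",np.hypot(*v).round(1),"z",p[2].round(2),"F",s["force"].round(1),"xm",(-np.sin(np.radians(k))*np.hypot(*v)).round(1))
import sys
for kk in map(float,sys.argv[1:]): print(kk,totool(pol(A0-kk)-p[:2],y).tolist(),end=" ")
E
python3 st.py 22.5 25 27.5 30 32.5 35 37.5 40 45 50 55 60 65
```

```text
clock: 7.57
eef_pos: [513.6, -187.3, 240.6]
tool_rot: [-3.141, -0.002, 2.488]
force: [0.3, -0.2, 3.4]
width: -0.4
t 7.57 k 20.6 R 97.2 z 240.61 F [ 0.3 -0.2  3.4] xm -34.3
22.5 [3.1, -0.3] 25.0 [7.3, -0.8] 27.5 [11.6, -1.1] 30.0 [15.8, -1.3] 32.5 [20.0, -1.2] 35.0 [24.2, -1.0] 37.5 [28.5, -0.6] 40.0 [32.6, -0.0] 45.0 [40.9, 1.7] 50.0 [49.0, 4.1] 55.0 [56.9, 7.3] 60.0 [64.5, 11.1] 65.0 [71.7, 15.5]
```

```bash
python3 -m jog '[3.1,-0.3,-0.2,0,0, 7.3,-0.8,-0.3,0,0, 11.6,-1.1,-0.3,0,0, 15.8,-1.3,-0.3,0,0, 20,-1.2,-0.3,0,0, 24.2,-1,-0.3,0,0, 28.5,-0.6,-0.3,0,0, 32.6,0,-0.3,0,0, 36.8,0.8,-0.3,0,0, 40.9,1.7,-0.3,0,0, 45,2.9,-0.3,0,0, 49,4.1,-0.3,0,0, 49,4.1,-0.3,0,0, 49,4.1,-0.3,0,0]'; python3 st.py 55 60 65 70 75 80 85 90
```

```text
clock: 8.73
eef_pos: [477.6, -153.7, 240.8]
tool_rot: [-3.141, -0.003, 2.489]
force: [-0.2, 1.1, 3.5]
width: -0.1
t 8.73 k 50.1 R 96.4 z 240.79 F [-0.2  1.1  3.5] xm -74.0
55.0 [7.9, 2.5] 60.0 [15.4, 6.3] 65.0 [22.6, 10.8] 70.0 [29.4, 15.8] 75.0 [35.7, 21.5] 80.0 [41.5, 27.6] 85.0 [46.7, 34.3] 90.0 [51.4, 41.4]
```

```bash
python3 -m jog '[0,0,0,0,0, 4,1.1,0,0,0, 7.9,2.5,0,0,0, 11.7,4.3,0,0,0, 15.4,6.3,0,0,0, 19.1,8.4,0,0,0, 22.6,10.8,0,0,0, 26,13.2,0,0,0, 29.4,15.8,0,0,0, 32.6,18.6,0,0,0, 35.7,21.5,0,0,0, 38.7,24.5,0,0,0, 41.5,27.6,0,0,0, 41.5,27.6,0,0,0, 41.5,27.6,0,0,0]'; python3 st.py 85 90 95 100 105 110 115 120 121
```

```text
clock: 9.98
eef_pos: [461.9, -106.2, 240.9]
tool_rot: [3.141, -0.002, 2.489]
force: [-0.4, 2.3, 3.5]
width: 0.2
t 9.98 k 80.1 R 96.5 z 240.87 F [-0.4  2.3  3.5] xm -95.1
85.0 [5.5, 6.2] 90.0 [10.1, 13.3] 95.0 [14.1, 20.7] 100.0 [17.4, 28.5] 105.0 [20.1, 36.5] 110.0 [22.0, 44.8] 115.0 [23.2, 53.2] 120.0 [23.7, 61.6] 121.0 [23.7, 63.3]
```

```bash
python3 -m jog '[2.8,3.1,0,0,0, 5.5,6.2,0,0,0, 7.8,9.7,0,0,0, 10.1,13.3,0,0,0, 12.1,17,0,0,0, 14.1,20.7,0,0,0, 15.8,24.6,0,0,0, 17.4,28.5,0,0,0, 18.8,32.5,0,0,0, 20.1,36.5,0,0,0,20.1,36.5,0,0,0]' | grep force; python3 st.py 107.5 110 112.5 115 117.5 119 121
```

```text
force: [-0.5, 0.8, 3.2]
t 10.9 k 105.1 R 96.6 z 240.93 F [-0.5  0.8  3.2] xm -93.2
107.5 [1.4, 3.8] 110.0 [2.3, 7.9] 112.5 [3.0, 12.1] 115.0 [3.5, 16.3] 117.5 [3.8, 20.5] 119.0 [3.9, 23.1] 121.0 [4.0, 26.5]
```

```bash
python3 -m jog '[1.4,3.8,0,0,0, 2.3,7.9,0,0,0, 2.3,7.9,0,0,0, 2.3,7.9,0,0,0]' | grep force; python3 st.py; python3 -m jog '[0.7,4.2,0,0,0, 1.2,8.4,0,0,0,1.2,8.4,0,0,0,1.2,8.4,0,0,0]' | grep force;  python3 st.py;  python3 -m jog '[0.3,4.2,0,0,0, 0.3,4.2,0,0,0,0.3,4.2,0,0,0]' | grep force;  python3 st.py 119 121 123 125
```

```text
force: [1.1, 1.9, 1.8]
t 11.23 k 109.9 R 96.9 z 240.93 F [1.1 1.9 1.8] xm -91.1
force: [0.2, -0.6, -0.7]
t 11.57 k 114.5 R 96.7 z 240.84 F [ 0.2 -0.6 -0.7] xm -88.0
force: [0.1, -0.4, 0.4]
t 11.82 k 116.9 R 96.5 z 240.98 F [ 0.1 -0.4  0.4] xm -86.0
119.0 [0.7, 3.5] 121.0 [0.7, 6.9] 123.0 [0.7, 10.2] 125.0 [0.5, 13.6]
```

Fz dropped from 3.5 N to about 0 between k=110° and 114.5°, so the fingers are over the notch where the cameras put it. I'll centre at 121° and look before pressing.

```bash
python3 -m jog '[0.5,3.5,0,0,0, 0.7,6.9,0,0,0, 0.7,6.9,0,0,0, 0.7,6.9,0,0,0, 0.7,6.9,0,0,0]' | grep force; python3 st.py
python3 - <<'E'
from h import *
for n,(x0,y0,w,h) in (("top",(290,185,120,115)),("scene",(210,190,130,125))):
    p,d=get_image(n); p=p[y0:y0+h,x0:x0+w]
    cv2.imwrite(f"pics/{n}2.png",cv2.resize(p,None,fx=4,fy=4,interpolation=cv2.INTER_CUBIC))
p,d=get_image("wrist"); cv2.imwrite("pics/wrist2.png",p)
E
```

```text
force: [-0.5, 0.4, 0.4]
t 12.23 k 120.9 R 97.0 z 241.0 F [-0.5  0.4  0.4] xm -83.2
```

View pics/wrist2.png

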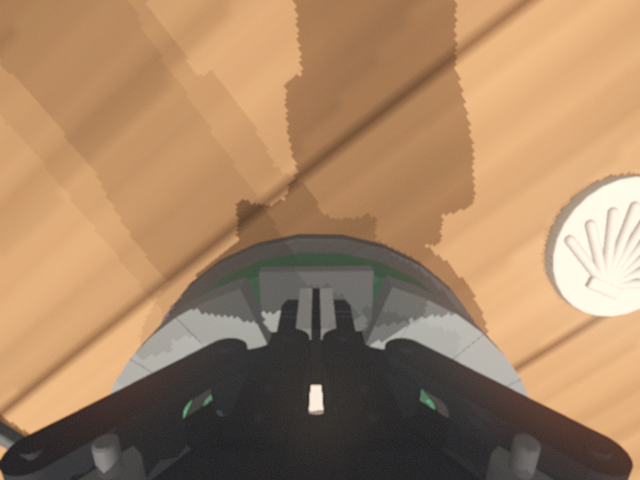

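View pics/scene2.png

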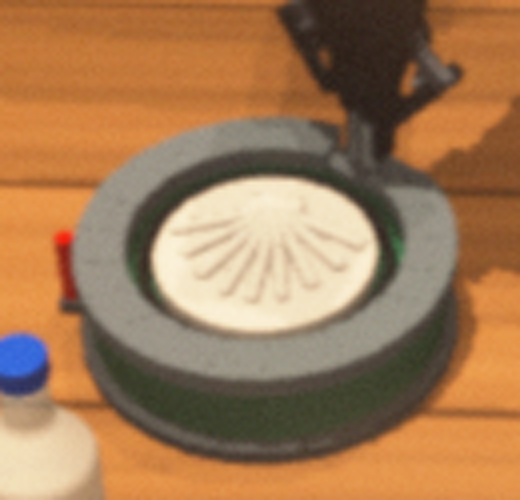

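The wrist view shows the fingers (x 300–333) centred between the notch walls, with the key spanning x 260–375. The medallion is untouched. Now I'll lower gently onto the key.

```bash
python3 -m jog '[0,0,1,0,0, 0,0,2,0,0, 0,0,3,0,0, 0,0,4,0,0, 0,0,5,0,0, 0,0,5,0,0]' | egrep 'eef|force'; for i in 1 2 3 4 5 6; do python3 -m jog '[0,0,0.5,0,0, 0,0,1,0,0, 0,0,1,0,0]' | egrep 'eef|force'; done
```

```text
eef_pos: [481.4, -41.7, 235.8]
force: [0.3, -0.1, 0.9]
eef_pos: [481.4, -41.8, 235.4]
force: [-2.4, -0.5, 4.9]
eef_pos: [481.4, -41.8, 234.6]
force: [-2.4, 0.2, 9.0]
eef_pos: [481.4, -41.7, 233.7]
force: [-1.4, 0.4, 8.9]
eef_pos: [481.4, -41.7, 232.7]
force: [-2.3, -0.4, 9.1]
eef_pos: [481.4, -41.8, 231.7]
force: [-2.9, 0.3, 8.6]
eef_pos: [481.4, -41.7, 230.7]
force: [-2.4, -0.3, 10.2]
```

The key met the fingers at about 235.3 and moves at about 9 N, as described. I'll carry on to the bottom.

```bash
for i in 1 2 3 4 5; do python3 -m jog '[0,0,0.5,0,0, 0,0,1,0,0, 0,0,1,0,0]' | egrep 'eef|force'; done
```

```text
eef_pos: [481.4, -41.8, 229.7]
force: [-2.4, 1.2, 9.4]
eef_pos: [481.4, -41.8, 228.7]
force: [-1.7, 0.5, 10.1]
eef_pos: [481.4, -41.8, 227.7]
force: [-1.8, 0.3, 10.3]
eef_pos: [481.4, -41.8, 226.8]
force: [-1.7, 0.4, 8.9]
eef_pos: [481.4, -41.8, 225.8]
force: [-1.9, 0.3, 9.2]
```

```bash
for i in 1 2 3; do python3 -m jog '[0,0,0.3,0,0, 0,0,0.6,0,0, 0,0,0.6,0,0]' | egrep 'eef|force'; done
```

```text
eef_pos: [481.4, -41.8, 225.3]
force: [-1.6, 1.3, 10.2]
eef_pos: [481.3, -41.8, 225.1]
force: [-2.7, 0.4, 16.8]
eef_pos: [481.3, -41.8, 225.0]
force: [-4.3, 0.6, 21.4]
```

The force rose to 21 N, so the key is on its stop at 225.0, about 10.3 mm below first touch. I'll check the medallion.

```bash
python3 -m jog '[0,0,0,0,0, 0,0,0,0,0, 0,0,0,0,0, 0,0,0,0,0, 0,0,0,0,0, 0,0,0,0,0]' | egrep 'clock|eef|force'
python3 - <<'E'
from h import *
for n,(x0,y0,w,h) in (("top",(290,185,120,115)),("scene",(210,190,130,125))):
    p,d=get_image(n); q=p[y0:y0+h,x0:x0+w]
    cv2.imwrite(f"pics/{n}3.png",cv2.resize(q,None,fx=4,fy=4,interpolation=cv2.INTER_CUBIC))
    for nm,dd in (("before",np.load(f"{n}0.npy")),("now",d)):
        vv,uu=np.mgrid[y0:y0+h,x0:x0+w]; uv=np.c_[uu.ravel(),vv.ravel()]
        o,r=ray(n,uv); W=o+r*dd[vv.ravel(),uu.ravel()][:,None]
        R=np.hypot(*(W[:,:2]-C).T); k=(R<58)
        A=np.c_[W[k,:2]-C,np.ones(k.sum())]; co=np.linalg.lstsq(A,W[k,2],rcond=None)[0]
        print(n,nm,"medallion top z",np.median(W[k,2]).round(1),"tilt",co[:2].round(3),"rim z",np.median(W[(R>87)&(R<107)&(abs(W[:,2]-70)<5),2]).round(1))
        if nm=="now":
            sel=(R<74)&(W[:,2]>70); print(" raised centroid",(W[sel,:2].min(0)+W[sel,:2].max(0))/2,np.ptp(W[sel,:2],axis=0))
E
```

```text
clock: 16.88
eef_pos: [481.3, -41.8, 225.0]
force: [-4.2, -0.0, 21.8]
top before medallion top z 62.4 tilt [-0.013  0.001] rim z 69.7
top now medallion top z 77.5 tilt [-1.355  0.758] rim z 69.5
 raised centroid [ 554.5445843  -100.28558442] [136.94615516 129.65318606]
scene before medallion top z 61.7 tilt [-0.014 -0.007] rim z 69.2
scene now medallion top z 76.8 tilt [-0.212 -0.011] rim z 69.2
 raised centroid [ 558.74926575 -103.26729036] [138.31513876 131.58876885]
```

View pics/scene3.png

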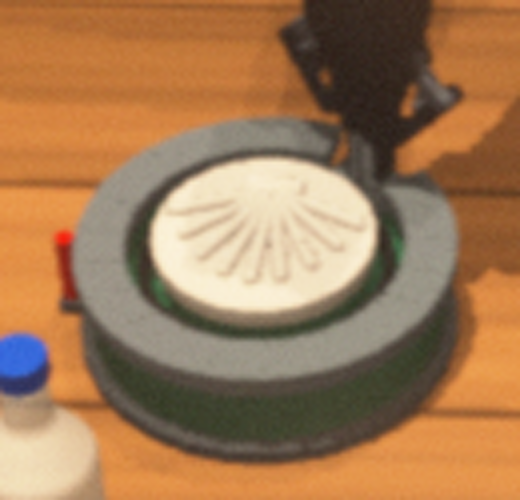

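View pics/top3.png

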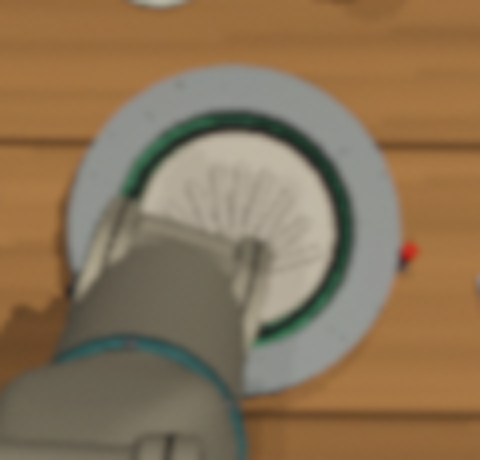

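The medallion is up 15.1 mm in both cameras. The tilt fits were spoiled by arm pixels in view, so I'll repeat the fit with those masked out.

Run:
```python
from h import *
x0,y0,w,h=210,190,130,125
p,d=get_image("scene"); vv,uu=np.mgrid[y0:y0+h,x0:x0+w]; o,r=ray("scene",np.c_[uu.ravel(),vv.ravel()]); W=o+r*d[vv.ravel(),uu.ravel()][:,None]
R=np.hypot(*(W[:,:2]-C).T); k=(R<58)&(W[:,2]>70)&(W[:,2]<85)
A=np.c_[W[k,:2]-C,np.ones(k.sum())]; print(k.sum(),np.linalg.lstsq(A,W[k,2],rcond=None)[0].round(3))
s=read_state(); print(s["clock"],s["force"],s["eef_pos"])
```

```text
1324 [-1.5000e-02 -5.0000e-03  7.7402e+01]
17.0333 [-3.55889719  0.88981171 21.42584616] [481.27704731 -41.78155662 224.95305265]
```

The medallion is level: its slope is unchanged from before at about 0.015, which comes from the relief and calibration. The key is held at 21 N, so I'm handing in.

```bash
python3 -c "
from cell import *
print(finish_job())"
```

```text
the job is handed in; nothing more can be done
None
```

I handed the job in at 17 s with the fingers still holding the key down and the medallion raised. `finish_job` gives no verdict, so success rests on my own checks below.

**What I did:** With the fingers shut, I touched the rim at the start point beside the red pin. I slid clockwise along the rim, sinking it about 2 to 2.5 mm at roughly 3.5 N. At about 110–114° round, the force dropped away as the fingers came over the notch. I centred the fingers at 121°, where the cameras had also placed the notch, and pressed the key to its stop.

**Last checks:**
- **Key:** it is pressed about 10.3 mm below first touch and sits firmly on its stop, held at about 21 N.
- **Medallion:** it is up 15.1 mm in both cameras, level and within a few mm of the stand's axis. The raised fit showed a slope of about 0.015, the same as before it was raised.
- **Rim:** it is back at its rest height.

**Checks that disagreed:**
- **Tilt:** the first tilt fits on the raised medallion were spoiled by arm pixels in view. I redid the scene one with the arm masked out.
- **Side force:** there was a small horizontal force of 2–4 N while pressing the key. I did not trace its cause.
- **Bystanders:** I did not measure them again at the end. Nothing suggested contact with any of them.

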